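# Re-zero a burr coffee grinder and lock its grind setting

### The arm

A 6-joint arm with a two-finger parallel gripper is mounted at the origin on a cart in front of the work surface, level with it; the furniture and walls round the work are solid. World frame = base frame: x ahead of the robot, y to its left, z up, the work surface at z = 0. Lengths are in m, angles in rad, forces in N, time in s.
With the tool pointing down it reaches from about 0.275 to 0.725 m from the base axis. Payload 15.9 kg.
Tool frame: the origin (TCP) lies where the fingers leave the gripper's body, on its centre line; the fingertips stand 73 mm ahead of it and the grasp point (between the pads) lies 54 mm ahead of it (manip.tip_reach is the distance from the TCP to the fingertips, in m); z points along the fingers, y is the line along which they close (so a half turn about z gives the same grasp; the last joint's range is limited). The gripper opens to 85 mm and grips with 20 to 120 N. Pads are 22 mm wide; open, the fingers measure 114 mm over their backs; the gripper's body (76 mm by 85 mm) begins 54 mm behind the grasp point. The pads swing forward as they close: fully open they stand 13 mm farther back than shut.
Start: joints at [-1.271, 0.213, -0.034, 1.323, 0, 1.571], TCP at [0.148, -0.478, 0.304] pointing down, gripper open.
Joint ranges: [-2.98, 2.98], [-0.74, 1.72], [-1.14, 1.35], [-2.1, 2.04], [-1.57, 1.44], [-3.14, 3.14]. Speed limits (rad/s): [1.89, 1.89, 2.39, 2.57, 3.14, 3.14].

### API

Orientations are given as a unit quaternion [w, x, y, z].
In Python, from plant import manip gives the robot as it stands. The module is installed in compiled form; this text tells all that it offers.
- The arm moves only by the tool send_rows, never from a script. Its argument "commands" is a list of rows, each an object with "translation": the shift along the world's x, y, z in m, a list of three; "delta_rot": the turn, a rotation vector about the world's x, y, z in units of 5 degrees (1.0 is 5 degrees), a list of three; "gripper": the finger opening in m, from 0 to 0.0854. In form: [{"translation": [dx, dy, dz], "delta_rot": [wx, wy, wz], "gripper": gripper}, ...]. A call has 1 to 20 rows; each row shifts and turns the commanded pose from where the row before left it; what a row does not reach is not made up. A row lasts 1/10 s, in which the tool goes at most 50 mm and 8.59 degrees, less where a joint would pass 70% of its speed; a pose out of reach is approached as far as the arm can. A call with a gripper value outside its range is refused whole. The fingers move at their own pace and stop on an object; "squeeze" is the grip in N (left out, the last holds). Time passes only in rows, so rows that do not move let the fingers close. It gives the time, the measured TCP pose, the force, the opening and the grip force at its end, in the units of the state.
- manip.observe(): the state, without advancing time (a new reading comes with each control period).
- manip.read_camera(name): name is "scene" or "top"; returns the picture (420x560x3 uint8, red, green, blue); there is no depth.
- manip.calibration(name): a dict with "mtx" (3x3 intrinsics, pixels), "origin" and "attitude" of the camera in the world. Camera axes: x right, y up, looking along -z (the intrinsics and any distortion apply to the point x, -y, -z); pixel columns grow to the right and rows downward; lengths in m; the calibration is good to about 2 mm. A picture is of the moment at which its call begins. calibration takes no time and is no camera call.
- manip.finish_job(): hands the job in; it is judged then, once.
The state is a dict: "t": time; "qpos": joint angles; "dq": joint speeds; "joint_torque": joint torques, N m; "tool_pos": TCP position; "ee_rot": TCP orientation; "ft_force": force on the tool from outside, world axes, zero at the start; "ft_torque": the same for the moment, N m; "finger_gap": finger opening in m; "finger_force": force on a finger pad.
Only numpy, scipy, OpenCV 4.12 (cv2) and the standard library are available. Lean on these libraries where they do the work, as an engineer would, in place of code of your own. Each camera call takes 0.05 s, during which the arm holds its last target. There are 200 camera calls.

### The job

The coffee grinder has been cleaned and its grind setting is lost. Slacken the black lock ring by a good sixth of a turn (about 70 degrees), screw the aluminium collar in (clockwise) by feel until its burr just meets the lower burr, without jamming it, then back the collar off by 60 degrees (four marks of the scale) and nip the lock ring up firmly again, without forcing it, so that the collar stays where you set it. Let go, and leave the things round the grinder where they are.

Things in the scene. Friction and masses are not known exactly. Their poses are not given: they have to be found in the camera images.
- grinder: compact electric burr coffee grinder, hopper off, held fast on suction feet: black foot 150x112 mm, dark column, round white head 105 mm across with a dark scale deck at 148 mm height. Origin on the worktop under the vertical axis of the head, collar and ring; x points from the spout backwards, z up. Scale marks are 15 degrees apart.
- ring_grip (a point): black ribbed lock ring, 63 mm outside, its grip spans 21.5 mm below this point to 0.5 mm above it. The point lies on the axis, 178 mm above the worktop at the start. Grip it across its outside from above (45 N holds it); the narrower collar then stands between the fingers. Keep fingertips above 150 mm.
- lock_ring (a joint): angle of the lock ring (rad), 0 at the start, tight (about 60 N). Anticlockwise from above is positive: it loosens, rising 10 mm a turn. Loose it turns with 0.12 N m, slackening takes 0.4 to 0.7. It meets the washer about 0.55 rad before it is as tight as at the start, which is near the collar's angle (equal threads); turning on takes 0.5 N m at 45 N clamping, 0.8 at 80, 1.3 at 140.
- lock_washer: keyed brass washer under the lock ring; it cannot turn, and the ring presses it on the collar's flange, which locks the collar. Firmly locked is 35 N or more of clamping force; over 180 N is forced. Origin on the axis, at worktop height at the start.
- collar_grip (a point): ribbed aluminium adjuster collar above the lock ring, 45 mm outside, its grip spans 21 mm below this point to 9 mm above it. The point lies on the axis, 204 mm above the worktop at the start. An orange line marks its rim; a 35 N grip holds it. The slackened lock ring's top is 23 mm below this point: keep fingertips above it.
- collar (a joint): angle of the collar (rad), 0 at the start. Anticlockwise from above is positive: collar and upper burr rise 10 mm a turn; clockwise closes the burrs. Loose it turns with 0.12 N m. The burrs meet at an unknown angle, 0.4 to 1.3 rad clockwise from the start; turning on then takes 0.35 N m at 20 N between them (0.05 rad on), 0.6 at 40 (0.12 on).
- burr_carrier: sliding sleeve inside the head that carries the collar and the upper burr and rises with them. After a small step the moment left at rest may be smaller than when turning, or reversed; its change tells contact. Origin on the axis, at worktop height at the start. 8 to 60 N between the burrs is a true touch; more jams them.
- upper_burr (a point): centre of the upper burr's face, inside the head, not visible.
- burr_seat: fixed seat in the head under the lower burr, not visible; origin on the axis, 117 mm above the worktop. The lower burr (steel disc 68 mm across, 12 mm thick, solid lower_burr_c0) lies on it, its face 0 to 1.1 mm above this origin: how much cannot be measured, only felt. 60 degrees off contact the gap is 1.67 mm, upper_burr 7.67 mm above the disc's centre.
- espresso_cup: green espresso cup, 65 mm across, 52 mm high, on the grinder's cup plate under the spout; origin under it.
- hopper: smoky clear bean hopper, stood mouth down, 109 mm across, 118 mm high; origin under its centre.
- brush: cleaning brush, 150 mm long, lying on the right; origin under it.
- tumbler: small clear glass, 46 mm across, 57 mm high; origin under it.

How it is judged:
On the way, in this order (a step that is already met when the one before it is completed fails the run):
1. the lock ring is slackened: turned at least 45 degrees anticlockwise from its start, and the washer under it no longer clamps the collar (under 3 N) (value of joint lock_ring above 0.785 rad and contact force between lock_washer and burr_carrier below 3 N), for 0.2 s.
2. the upper burr is felt to meet the lower burr: pressed on it with more than 8 N (contact force between burr_carrier and burr_seat above 8 N), for 0.1 s.
3. the collar is backed off by 60 degrees from there (the burrs stand 1.67 mm apart, 1.3 to 1.9 mm is allowed) while the lock ring is still slack (distance between upper_burr and lower_burr_c0 between 0.0073 and 0.0079 m and contact force between lock_washer and burr_carrier below 3 N), for 0.3 s.
At the end, for the whole second after the job is handed in: The lock washer clamps the collar with 35 N or more, the burrs stand 1.3 to 1.9 mm apart (collar about 60 degrees off contact, 47 to 68 allowed), collar and ring are at rest, and nothing round the grinder was pushed more than 20 mm (contact force between lock_washer and burr_carrier above 35 N and distance between upper_burr and lower_burr_c0 between 0.0073 and 0.0079 m and velocity of joint each of collar, lock_ring below 0.05 rad/s); the robot touches nothing.
It fails at once if the burrs are jammed together (more than 60 N) (contact force between burr_carrier and burr_seat above 60 N).
It fails at once if the lock ring is forced (the washer clamps with more than 180 N) (contact force between lock_washer and burr_carrier above 180 N).
It fails at once if something that stands round the grinder is pushed more than 20 mm (distance of any of espresso_cup, hopper, brush, tumbler from where it was at the start of the episode above 0.02 m).
It also fails if it takes over 72 s, if anything falls off the work surface, if the arm or the gripper's body presses on something with over 40 N, if the wrist force passes 120 N, or if a joint passes its speed limit or range.

## Working session

There is one attempt and no reset: what is moved stays moved. The work goes in short steps, Python scripts to look and compute and a tool call to move; the robot and the scene stay as the last step left them, time stands still between calls to the robot, and variables do not carry over. Pictures are saved under pics/ and viewed, at most 10 in all, crops included, and the job is handed in when it is done.

Besides the shell and the picture viewer there is one more tool, called after "Request:" by a JSON object that holds its "api" and its "payload", one argument or row to a line. send_rows: Moves the arm, as the interface text tells. Its arguments: {"type":"object","properties":{"commands":{"type":"array"},"squeeze":{"type":"number"}},"required":["commands"]}

```bash
mkdir -p pics
python3 - <<'E'
from plant import manip
import cv2
for n in("scene","top"):
    cv2.imwrite(f"pics/{n}0.png",manip.read_camera(n)[:,:,::-1]); print(n,manip.calibration(n))
print(manip.observe(),manip.tip_reach)
E
```

```text
scene {'mtx': array([[505.48610907,   0.        , 279.75269337],
       [  0.        , 505.48610907, 213.67579253],
       [  0.        ,   0.        ,   1.        ]]), 'origin': array([0.11108171, 0.80592479, 1.11626936]), 'attitude': array([-0.24302466, -0.09468854,  0.33793519,  0.90430797])}
top {'mtx': array([[460.72614598,   0.        , 273.07528138],
       [  0.        , 460.72614598, 205.71814449],
       [  0.        ,   0.        ,   1.        ]]), 'origin': array([0.36160595, 0.0673377 , 1.50987614]), 'attitude': array([-0.6998395 , -0.05398084,  0.05519889,  0.71011536])}
{'t': 0.1, 'qpos': array([-1.27100836e+00,  2.13305850e-01, -3.49575692e-02,  1.32351160e+00,
       -2.04338472e-05,  1.57080081e+00]), 'dq': array([ 0.00106368, -0.00311417,  0.00279323, -0.00175075,  0.00016444,
        0.00113546]), 'joint_torque': array([ 2.88023628e-03, -6.87247610e+01,  4.87804949e+01,  1.23089776e-02,
        1.48214913e-04,  1.53753678e-05]), 'tool_pos': array([ 0.14758745, -0.47748548,  0.30348156]), 'ee_rot': array([-4.82331319e-04,  9.88787131e-01,  1.49331077e-01, -8.31788425e-05]), 'ft_force': array([-0.70534263, -1.20397789, -0.05445096]), 'ft_torque': array([ 0.01775319, -0.01540264, -0.00836721]), 'finger_force': 0.0, 'finger_gap': 0.08559504176660489} 0.0726
```

View pics/scene0.png

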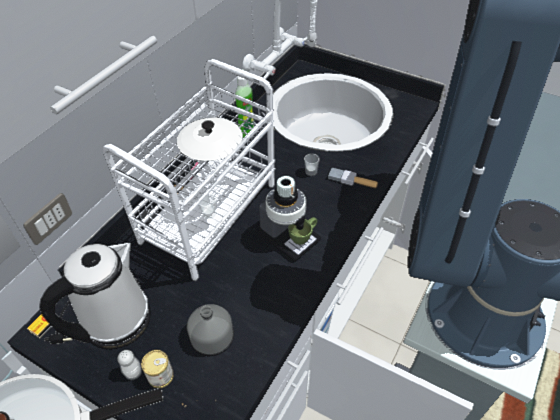

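View pics/top0.png

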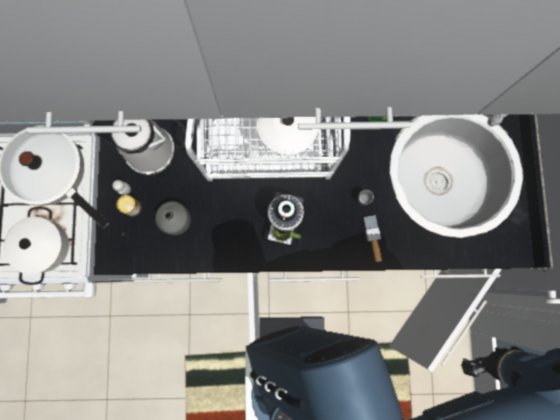

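The grinder's collar is at about (286,187) in the scene view and (286,209) in the top view. The cup is on the robot's side of it, and the dish rack is behind. I'll enlarge both.

Run:
```python
import cv2,numpy as np
a=cv2.imread("pics/scene0.png")[160:260,250:340];b=cv2.imread("pics/top0.png")[170:260,246:336]
a=cv2.resize(a,(396,440),interpolation=cv2.INTER_CUBIC);b=cv2.resize(b,(396,396),interpolation=cv2.INTER_CUBIC)
b=cv2.copyMakeBorder(b,0,44,0,0,cv2.BORDER_CONSTANT)
cv2.imwrite("pics/crop.png",np.hstack([a,b]))
```

```text
(no output)
```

View pics/crop.png

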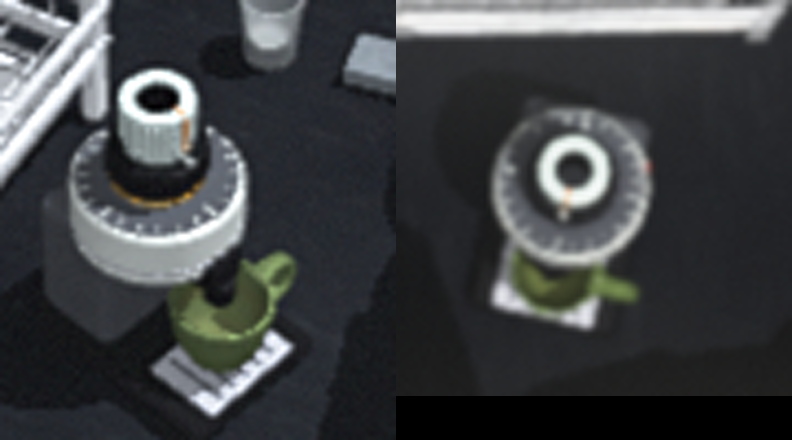

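```bash
cat > h.py <<'E'
from plant import manip
import numpy as np
from scipy.spatial.transform import Rotation as R
def ray(n,u,v):
    c=manip.calibration(n);q=c["attitude"];d=np.linalg.inv(c["mtx"])@[u,v,1]
    return c["origin"],R.from_quat(np.r_[q[1:],q[0]]).apply([d[0],-d[1],-d[2]])
def at(n,u,v,z):
    o,d=ray(n,u,v);return o+d*(z-o[2])/d[2]
E
python3 - <<'E'
from h import *
for n,u,v,z in [("scene",285.6,181.7,.213),("top",285.9,208.8,.213),("top",285.7,212.2,.148),("scene",285.6,203,.148),("top",287,192,.148),
 ("top",366,197,.03),("top",375,235,.01),("top",173,218,.118),("top",193,178,.3),("top",338,176,.3),("scene",311,165,.03),("top",319,124,.4),("scene",209,68,.4),("top",319,124,.3),("scene",107,149,.3),("scene",177,186,.3),("scene",271,83,.3)]: print(n,u,v,at(n,u,v,z).round(4))
o1,d1=ray("scene",285.6,181.7);o2,d2=ray("top",285.9,208.8)
s=np.linalg.lstsq(np.c_[d1,-d2],o2-o1,rcond=None)[0];print(o1+d1*s[0],o2+d2*s[1])
E
```

```text
scene 285.6 181.7 [0.5541 0.0293 0.213 ]
top 285.9 208.8 [0.5542 0.0272 0.213 ]
top 285.7 212.2 [0.5536 0.026  0.148 ]
scene 285.6 203 [0.5475 0.0406 0.148 ]
top 287 192 [0.6149 0.021  0.148 ]
top 366 197 [ 0.6165 -0.2403  0.03  ]
top 375 235 [ 0.4937 -0.2681  0.01  ]
top 173 218 [0.545  0.3685 0.118 ]
top 193 178 [0.6285 0.2775 0.3   ]
top 338 176 [ 0.6283 -0.1116  0.3   ]
scene 311 165 [ 0.6115 -0.2307  0.03  ]
top 319 124 [ 0.7402 -0.054   0.4   ]
scene 209 68 [ 0.8291 -0.0626  0.4   ]
top 319 124 [ 0.7743 -0.065   0.3   ]
scene 107 149 [0.9416 0.2227 0.3   ]
scene 177 186 [0.717  0.2377 0.3   ]
scene 271 83 [ 0.737  -0.2086  0.3   ]
[0.55513866 0.02741296 0.2108212 ] [0.55456681 0.02717708 0.21074355]
```

The two views agree on the axis: about (0.554, 0.028), with the collar top at z≈0.211 against 0.213 expected. I'll move above it.

Request:
{"api": "send_rows", "payload": {
  "commands": [
    {"translation": [0.02, 0.025, 0.003], "delta_rot": [0, 0, 0.2], "gripper": 0.085},
    {"translation": [0.02, 0.025, 0.003], "delta_rot": [0, 0, 0.2], "gripper": 0.085},
    {"translation": [0.02, 0.025, 0.003], "delta_rot": [0, 0, 0.2], "gripper": 0.085},
    {"translation": [0.02, 0.025, 0.003], "delta_rot": [0, 0, 0.2], "gripper": 0.085},
    {"translation": [0.02, 0.025, 0.003], "delta_rot": [0, 0, 0.2], "gripper": 0.085},
    {"translation": [0.02, 0.025, 0.003], "delta_rot": [0, 0, 0.2], "gripper": 0.085},
    {"translation": [0.02, 0.025, 0.003], "delta_rot": [0, 0, 0.2], "gripper": 0.085},
    {"translation": [0.02, 0.025, 0.003], "delta_rot": [0, 0, 0.2], "gripper": 0.085},
    {"translation": [0.02, 0.025, 0.003], "delta_rot": [0, 0, 0.2], "gripper": 0.085},
    {"translation": [0.02, 0.025, 0.003], "delta_rot": [0, 0, 0.2], "gripper": 0.085},
    {"translation": [0.02, 0.025, 0], "delta_rot": [0, 0, 0.2], "gripper": 0.085},
    {"translation": [0.02, 0.025, 0], "delta_rot": [0, 0, 0.2], "gripper": 0.085},
    {"translation": [0.02, 0.025, 0], "delta_rot": [0, 0, 0.2], "gripper": 0.085},
    {"translation": [0.02, 0.025, 0], "delta_rot": [0, 0, 0.2], "gripper": 0.085},
    {"translation": [0.02, 0.025, 0], "delta_rot": [0, 0, 0.2], "gripper": 0.085},
    {"translation": [0.02, 0.025, 0], "delta_rot": [0, 0, 0.2], "gripper": 0.085},
    {"translation": [0.02, 0.025, 0], "delta_rot": [0, 0, 0.2], "gripper": 0.085},
    {"translation": [0.02, 0.025, 0], "delta_rot": [0, 0, 0.2], "gripper": 0.085},
    {"translation": [0.02, 0.025, 0], "delta_rot": [0, 0, 0.2], "gripper": 0.085},
    {"translation": [0.02, 0.025, 0], "delta_rot": [0, 0, 0.2], "gripper": 0.085}
  ],
  "squeeze": 45
}}

```text
t: 2.1
tool_pos: [0.5482, 0.0235, 0.3336]
ee_rot: [-0.0, 0.948, 0.319, -0.0]
ft_force: [0.3, -1.1, 0.8]
finger_gap: 0.0849
finger_force: 0.0
```

```bash
cat >> h.py <<'E'
def st():
    o=manip.observe();q=o["ee_rot"];r=R.from_quat(np.r_[q[1:],q[0]]);y=r.apply([0,1,0]);z=r.apply([0,0,1])
    print("t",round(o["t"],2),"pos",o["tool_pos"].round(4),"ydeg",np.degrees(np.arctan2(y[1],y[0])).round(2),"z",z.round(4),"F",o["ft_force"].round(2),"T",o["ft_torque"].round(3),"gap",round(o["finger_gap"],4),"ff",round(o["finger_force"],1),"q",o["qpos"].round(2))
    return o
E
python3 -c "
from h import *;st()
for n,u,v in [('scene',195,275),('scene',271,186),('scene',138,243)]:print(at(n,u,v,0).round(3))"
```

```text
t 2.1 pos [0.5482 0.0235 0.3336] ydeg -52.77 z [-6.e-04 -0.e+00 -1.e+00] F [ 0.31 -1.09  0.79] T [ 0.024 -0.004  0.011] gap 0.0849 ff 0.0 q [ 0.04  0.31  0.17  1.43 -0.    2.53]
[0.694 0.267 0.   ]
[ 0.688 -0.115  0.   ]
[0.897 0.26  0.   ]
```

Request:
{"api": "send_rows", "payload": {
  "commands": [
    {"translation": [0.006, 0.0045, 0], "delta_rot": [0, 0, 0], "gripper": 0.085},
    {"translation": [0, 0, -0.02], "delta_rot": [0, 0, 0], "gripper": 0.085},
    {"translation": [0, 0, -0.02], "delta_rot": [0, 0, 0], "gripper": 0.085},
    {"translation": [0, 0, -0.02], "delta_rot": [0, 0, 0], "gripper": 0.085},
    {"translation": [0, 0, -0.015], "delta_rot": [0, 0, 0], "gripper": 0.085},
    {"translation": [0, 0, -0.01], "delta_rot": [0, 0, 0], "gripper": 0.085},
    {"translation": [0, 0, -0.01], "delta_rot": [0, 0, 0], "gripper": 0.085},
    {"translation": [0, 0, -0.005], "delta_rot": [0, 0, 0], "gripper": 0.085},
    {"translation": [0, 0, 0], "delta_rot": [0, 0, 0], "gripper": 0.085}
  ]
}}

```text
t: 3.0
tool_pos: [0.5535, 0.0267, 0.2336]
ee_rot: [-0.0, 0.948, 0.319, -0.0]
ft_force: [0.3, -0.4, 1.0]
finger_gap: 0.0851
finger_force: 0.0
```

Run:
```python
from h import *;import cv2
st()
a=manip.read_camera("scene")[:,:,::-1][130:260,220:350];b=manip.read_camera("top")[:,:,::-1][150:270,226:346]
cv2.imwrite("pics/c2.png",np.hstack([cv2.resize(a,(400,400),interpolation=2),cv2.resize(b,(400,400),interpolation=2)]))
```

```text
t 3.0 pos [0.5535 0.0267 0.2336] ydeg -52.83 z [-6.e-04 -1.e-04 -1.e+00] F [ 0.29 -0.37  1.03] T [ 0.026 -0.035  0.   ] gap 0.0851 ff 0.0 q [ 0.05  0.35 -0.03  1.19 -0.    2.54]
```

View pics/c2.png

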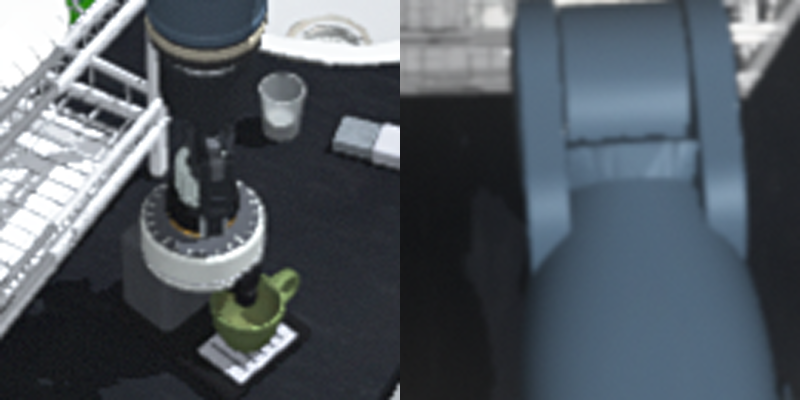

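The fingers straddle the collar and ring, centred and clear of the rack and cup. I'll go down a little and close on the ring.

Request:
{"api": "send_rows", "payload": {
  "commands": [
    {"translation": [0, 0, -0.006], "delta_rot": [0, 0, 0], "gripper": 0.072},
    {"translation": [0, 0, 0], "delta_rot": [0, 0, 0], "gripper": 0.066},
    {"translation": [0, 0, 0], "delta_rot": [0, 0, 0], "gripper": 0.05},
    {"translation": [0, 0, 0], "delta_rot": [0, 0, 0], "gripper": 0.05},
    {"translation": [0, 0, 0], "delta_rot": [0, 0, 0], "gripper": 0.05}
  ],
  "squeeze": 60
}}

```text
t: 3.6
tool_pos: [0.5542, 0.026, 0.2285]
ee_rot: [0.001, 0.948, 0.318, 0.0]
ft_force: [1.6, -8.0, 3.8]
finger_gap: 0.0613
finger_force: 65.4
```

```bash
python3 -c "
from h import *;st()"
```

```text
t 3.6 pos [0.5542 0.026  0.2285] ydeg -52.86 z [ 0.0016 -0.0018 -1.    ] F [ 1.61 -8.03  3.84] T [-1.422 -0.412  0.014] gap 0.0613 ff 65.4 q [ 0.05  0.35 -0.04  1.18 -0.    2.54]
```

Request:
{"api": "send_rows", "payload": {
  "commands": [
    {"translation": [0, -0.0012, 0], "delta_rot": [0, 0, 0], "gripper": 0.05},
    {"translation": [0, 0, 0], "delta_rot": [0, 0, 0.6], "gripper": 0.05},
    {"translation": [0, 0, 0.0001], "delta_rot": [0, 0, 0.6], "gripper": 0.05},
    {"translation": [0, 0, 0.0001], "delta_rot": [0, 0, 0.6], "gripper": 0.05},
    {"translation": [0, 0, 0], "delta_rot": [0, 0, 0.6], "gripper": 0.05},
    {"translation": [0, 0, 0.0001], "delta_rot": [0, 0, 0.6], "gripper": 0.05},
    {"translation": [0, 0, 0.0001], "delta_rot": [0, 0, 0.6], "gripper": 0.05}
  ]
}}

```text
t: 4.3
tool_pos: [0.5545, 0.0253, 0.2288]
ee_rot: [0.001, 0.886, 0.464, 0.001]
ft_force: [6.6, -3.1, 0.4]
finger_gap: 0.0611
finger_force: 65.3
```

```bash
python3 -c "
from h import *;st()"
```

```text
t 4.3 pos [0.5545 0.0253 0.2288] ydeg -34.72 z [ 2.1e-03 -7.0e-04 -1.0e+00] F [ 6.64 -3.06  0.35] T [-0.754 -1.313 -0.182] gap 0.0611 ff 65.3 q [ 0.05  0.35 -0.04  1.18 -0.    2.22]
```

Request:
{"api": "send_rows", "payload": {
  "commands": [
    {"translation": [0, 0, 0.0001], "delta_rot": [0, 0, 0.7], "gripper": 0.05},
    {"translation": [0, 0, 0.0001], "delta_rot": [0, 0, 0.7], "gripper": 0.05},
    {"translation": [0, 0, 0.0001], "delta_rot": [0, 0, 0.7], "gripper": 0.05},
    {"translation": [0, 0, 0.0001], "delta_rot": [0, 0, 0.7], "gripper": 0.05},
    {"translation": [0, 0, 0.0001], "delta_rot": [0, 0, 0.7], "gripper": 0.05},
    {"translation": [0, 0, 0.0001], "delta_rot": [0, 0, 0.7], "gripper": 0.05},
    {"translation": [0, 0, 0.0001], "delta_rot": [0, 0, 0.7], "gripper": 0.05},
    {"translation": [0, 0, 0.0001], "delta_rot": [0, 0, 0.7], "gripper": 0.05},
    {"translation": [0, 0, 0.0001], "delta_rot": [0, 0, 0.7], "gripper": 0.05},
    {"translation": [0, 0, 0.0001], "delta_rot": [0, 0, 0.7], "gripper": 0.05},
    {"translation": [0, 0, 0.0001], "delta_rot": [0, 0, 0.7], "gripper": 0.05},
    {"translation": [0, 0, 0.0001], "delta_rot": [0, 0, 0.7], "gripper": 0.05},
    {"translation": [0, 0, 0.0001], "delta_rot": [0, 0, 0.7], "gripper": 0.05},
    {"translation": [0, 0, 0.0001], "delta_rot": [0, 0, 0.7], "gripper": 0.05},
    {"translation": [0, 0, 0.0001], "delta_rot": [0, 0, 0.7], "gripper": 0.05},
    {"translation": [0, 0, 0], "delta_rot": [0, 0, 0.7], "gripper": 0.05},
    {"translation": [0, 0, 0], "delta_rot": [0, 0, 0], "gripper": 0.05},
    {"translation": [0, 0, 0], "delta_rot": [0, 0, 0], "gripper": 0.05}
  ]
}}

```text
t: 6.1
tool_pos: [0.5561, 0.0252, 0.2304]
ee_rot: [0.002, 0.565, 0.825, 0.001]
ft_force: [20.4, -5.1, -7.9]
finger_gap: 0.0608
finger_force: 67.1
```

```bash
python3 -c "
from h import *;st()"
```

```text
t 6.1 pos [0.5561 0.0252 0.2304] ydeg 21.17 z [ 0.0053 -0.001  -1.    ] F [20.36 -5.06 -7.95] T [-0.951 -4.118  0.085] gap 0.0608 ff 67.1 q [ 0.05  0.35 -0.04  1.18 -0.    1.25]
```

Request:
{"api": "send_rows", "payload": {
  "commands": [
    {"translation": [0, 0, 0], "delta_rot": [0, 0, 0], "gripper": 0.075},
    {"translation": [0.001, 0.001, 0], "delta_rot": [0, 0, 0], "gripper": 0.075},
    {"translation": [0, 0, 0.01], "delta_rot": [0, 0, 0], "gripper": 0.075},
    {"translation": [0, 0, 0.01], "delta_rot": [0, 0, 0], "gripper": 0.075},
    {"translation": [0, 0, 0.008], "delta_rot": [0, 0, 0], "gripper": 0.07},
    {"translation": [0, 0, 0], "delta_rot": [0, 0, 0], "gripper": 0.06},
    {"translation": [0, 0, 0], "delta_rot": [0, 0, 0], "gripper": 0.055}
  ],
  "squeeze": 45
}}

```text
t: 6.8
tool_pos: [0.5548, 0.0266, 0.258]
ee_rot: [0.0, 0.565, 0.825, 0.0]
ft_force: [0.4, -0.4, -0.9]
finger_gap: 0.0548
finger_force: 0.0
```

Run:
```python
from h import *;import cv2
st()
a=manip.read_camera("scene")[:,:,::-1][130:230,230:330]
cv2.imwrite("pics/c3.png",cv2.resize(a,(600,600),interpolation=2))
```

```text
t 6.8 pos [0.5548 0.0266 0.258 ] ydeg 21.18 z [ 5.e-04  0.e+00 -1.e+00] F [ 0.4  -0.42 -0.89] T [-0.02   0.025  0.003] gap 0.0548 ff 0.0 q [ 0.05  0.34  0.02  1.25 -0.    1.25]
```

View pics/c3.png

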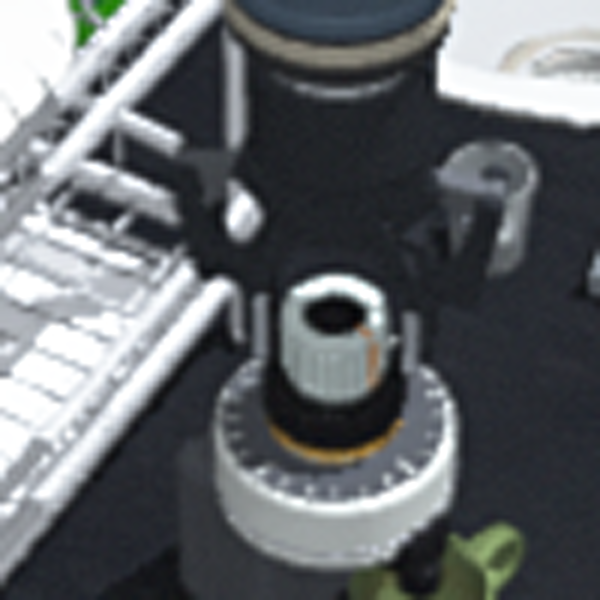

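The finger tips are on either side of the collar, at about (260,350) and (410,360) in the crop, just above the ring. The collar is centred between them. I'll raise 2 mm and grip.

Request:
{"api": "send_rows", "payload": {
  "commands": [
    {"translation": [0.0008, 0.0002, 0.002], "delta_rot": [0, 0, 0], "gripper": 0.05},
    {"translation": [0, 0, 0], "delta_rot": [0, 0, 0], "gripper": 0.035},
    {"translation": [0, 0, 0], "delta_rot": [0, 0, 0], "gripper": 0.035},
    {"translation": [0, 0, 0], "delta_rot": [0, 0, 0], "gripper": 0.035},
    {"translation": [0, 0, 0], "delta_rot": [0, 0, 0], "gripper": 0.035}
  ],
  "squeeze": 45
}}

```text
t: 7.35
tool_pos: [0.5563, 0.0272, 0.2604]
ee_rot: [0.001, 0.565, 0.825, 0.001]
ft_force: [5.2, 3.1, 3.8]
finger_gap: 0.0435
finger_force: 47.2
```

```bash
python3 -c "
from h import *;st()"
```

```text
t 7.35 pos [0.5563 0.0272 0.2604] ydeg 21.19 z [ 2.1e-03  8.0e-04 -1.0e+00] F [5.15 3.07 3.85] T [ 0.556 -0.838 -0.038] gap 0.0435 ff 47.2 q [0.05 0.34 0.02 1.25 0.   1.25]
```

Request:
{"api": "send_rows", "payload": {
  "commands": [
    {"translation": [0.0006, 0.0003, 0], "delta_rot": [0, 0, 0], "gripper": 0.035},
    {"translation": [0, 0, -0.0001], "delta_rot": [0, 0, -0.5], "gripper": 0.035},
    {"translation": [0, 0, -0.0001], "delta_rot": [0, 0, -0.5], "gripper": 0.035},
    {"translation": [0, 0, 0], "delta_rot": [0, 0, -0.5], "gripper": 0.035},
    {"translation": [0, 0, -0.0001], "delta_rot": [0, 0, -0.5], "gripper": 0.035},
    {"translation": [0, 0, -0.0001], "delta_rot": [0, 0, -0.5], "gripper": 0.035},
    {"translation": [0, 0, 0], "delta_rot": [0, 0, -0.5], "gripper": 0.035},
    {"translation": [0, 0, -0.0001], "delta_rot": [0, 0, -0.5], "gripper": 0.035},
    {"translation": [0, 0, 0], "delta_rot": [0, 0, -0.5], "gripper": 0.035}
  ]
}}

```text
t: 8.25
tool_pos: [0.5565, 0.0273, 0.2598]
ee_rot: [0.0, 0.7, 0.714, 0.001]
ft_force: [1.7, 0.8, 6.0]
finger_gap: 0.0435
finger_force: 47.3
```

```bash
python3 -c "
from h import *;st()"
```

```text
t 8.25 pos [0.5565 0.0273 0.2598] ydeg 1.08 z [ 1.3e-03  3.0e-04 -1.0e+00] F [1.66 0.76 5.97] T [ 0.209 -0.322  0.042] gap 0.0435 ff 47.3 q [0.05 0.34 0.03 1.25 0.   1.6 ]
```

Request:
{"api": "send_rows", "payload": {
  "commands": [
    {"translation": [0, 0, 0], "delta_rot": [0, 0, -0.25], "gripper": 0.035},
    {"translation": [0, 0, 0], "delta_rot": [0, 0, -0.25], "gripper": 0.035},
    {"translation": [0, 0, -0.0001], "delta_rot": [0, 0, -0.25], "gripper": 0.035}
  ]
}}

```text
t: 8.55
tool_pos: [0.5565, 0.0273, 0.2597]
ee_rot: [0.0, 0.723, 0.691, 0.001]
ft_force: [1.3, 0.8, 6.8]
finger_gap: 0.0435
finger_force: 47.2
```

```bash
python3 -c "
from h import *;st()"
```

```text
t 8.55 pos [0.5565 0.0273 0.2597] ydeg -2.61 z [ 1.2e-03  3.0e-04 -1.0e+00] F [1.34 0.85 6.82] T [ 0.221 -0.284  0.088] gap 0.0435 ff 47.2 q [0.05 0.34 0.02 1.25 0.   1.67]
```

Request:
{"api": "send_rows", "payload": {
  "commands": [
    {"translation": [0, 0, 0], "delta_rot": [0, 0, -0.27], "gripper": 0.035},
    {"translation": [0, 0, 0], "delta_rot": [0, 0, -0.27], "gripper": 0.035},
    {"translation": [0, 0, -0.0001], "delta_rot": [0, 0, -0.26], "gripper": 0.035}
  ]
}}

```text
t: 8.85
tool_pos: [0.5565, 0.0273, 0.2596]
ee_rot: [0.0, 0.747, 0.665, 0.001]
ft_force: [1.4, 0.5, 6.2]
finger_gap: 0.0441
finger_force: 47.2
```

```bash
python3 -c "
from h import *;st()"
```

```text
t 8.85 pos [0.5565 0.0273 0.2596] ydeg -6.62 z [ 1.3e-03  3.0e-04 -1.0e+00] F [1.36 0.53 6.18] T [ 0.298 -0.286  0.137] gap 0.0441 ff 47.2 q [0.05 0.34 0.02 1.25 0.   1.74]
```

Request:
{"api": "send_rows", "payload": {
  "commands": [
    {"translation": [0, 0, 0], "delta_rot": [0, 0, -0.27], "gripper": 0.035},
    {"translation": [0, 0, 0], "delta_rot": [0, 0, -0.27], "gripper": 0.035},
    {"translation": [0, 0, -0.0001], "delta_rot": [0, 0, -0.26], "gripper": 0.035}
  ]
}}

```text
t: 9.15
tool_pos: [0.5565, 0.0273, 0.2595]
ee_rot: [0.0, 0.769, 0.639, 0.001]
ft_force: [1.5, 0.9, 6.5]
finger_gap: 0.0436
finger_force: 47.2
```

```bash
python3 -c "
from h import *;st()"
```

```text
t 9.15 pos [0.5565 0.0273 0.2595] ydeg -10.62 z [ 1.2e-03  3.0e-04 -1.0e+00] F [1.46 0.91 6.47] T [ 0.232 -0.28   0.13 ] gap 0.0436 ff 47.2 q [0.05 0.34 0.02 1.25 0.   1.8 ]
```

Request:
{"api": "send_rows", "payload": {
  "commands": [
    {"translation": [0, 0, 0], "delta_rot": [0, 0, -0.27], "gripper": 0.035},
    {"translation": [0, 0, 0], "delta_rot": [0, 0, -0.27], "gripper": 0.035},
    {"translation": [0, 0, -0.0001], "delta_rot": [0, 0, -0.26], "gripper": 0.035}
  ]
}}

```text
t: 9.45
tool_pos: [0.5565, 0.0273, 0.2594]
ee_rot: [0.0, 0.791, 0.611, 0.001]
ft_force: [1.9, 1.3, 7.3]
finger_gap: 0.0437
finger_force: 47.2
```

```bash
python3 -c "
from h import *;st()"
```

```text
t 9.45 pos [0.5565 0.0273 0.2594] ydeg -14.62 z [ 1.2e-03  3.0e-04 -1.0e+00] F [1.93 1.26 7.32] T [ 0.328 -0.296  0.096] gap 0.0437 ff 47.2 q [0.05 0.34 0.02 1.25 0.   1.87]
```

Request:
{"api": "send_rows", "payload": {
  "commands": [
    {"translation": [0, 0, 0], "delta_rot": [0, 0, 0], "gripper": 0.035}
  ]
}}

```text
t: 9.55
tool_pos: [0.5565, 0.0273, 0.2593]
ee_rot: [0.0, 0.791, 0.611, 0.001]
ft_force: [1.4, 0.9, 6.2]
finger_gap: 0.0438
finger_force: 47.3
```

```bash
python3 -c "
from h import *;st()"
```

```text
t 9.55 pos [0.5565 0.0273 0.2593] ydeg -14.62 z [ 1.2e-03  3.0e-04 -1.0e+00] F [1.43 0.9  6.22] T [ 0.31  -0.289 -0.145] gap 0.0438 ff 47.3 q [0.05 0.34 0.02 1.25 0.   1.87]
```

Request:
{"api": "send_rows", "payload": {
  "commands": [
    {"translation": [0, 0, 0], "delta_rot": [0, 0, -0.27], "gripper": 0.035},
    {"translation": [0, 0, 0], "delta_rot": [0, 0, -0.27], "gripper": 0.035},
    {"translation": [0, 0, -0.0001], "delta_rot": [0, 0, -0.26], "gripper": 0.035}
  ]
}}

```text
t: 9.85
tool_pos: [0.5565, 0.0273, 0.2593]
ee_rot: [0.0, 0.812, 0.583, 0.001]
ft_force: [1.5, 2.7, 6.3]
finger_gap: 0.0437
finger_force: 47.3
```

```bash
python3 -c "
from h import *;st()"
```

```text
t 9.85 pos [0.5565 0.0273 0.2593] ydeg -18.62 z [ 1.3e-03  4.0e-04 -1.0e+00] F [1.52 2.66 6.3 ] T [ 0.343 -0.266  0.116] gap 0.0437 ff 47.3 q [0.05 0.34 0.02 1.25 0.   1.94]
```

Request:
{"api": "send_rows", "payload": {
  "commands": [
    {"translation": [0, 0, 0], "delta_rot": [0, 0, -0.27], "gripper": 0.035},
    {"translation": [0, 0, 0], "delta_rot": [0, 0, -0.27], "gripper": 0.035},
    {"translation": [0, 0, -0.0001], "delta_rot": [0, 0, -0.26], "gripper": 0.035}
  ]
}}

```text
t: 10.15
tool_pos: [0.5565, 0.0273, 0.2591]
ee_rot: [0.0, 0.832, 0.555, 0.001]
ft_force: [2.0, 0.8, 6.9]
finger_gap: 0.0438
finger_force: 47.2
```

```bash
python3 -c "
from h import *;st()"
```

```text
t 10.15 pos [0.5565 0.0273 0.2591] ydeg -22.63 z [ 1.2e-03  3.0e-04 -1.0e+00] F [2.01 0.77 6.91] T [ 0.315 -0.346  0.155] gap 0.0438 ff 47.2 q [0.05 0.34 0.02 1.25 0.   2.01]
```

Request:
{"api": "send_rows", "payload": {
  "commands": [
    {"translation": [0, 0, 0], "delta_rot": [0, 0, -0.27], "gripper": 0.035},
    {"translation": [0, 0, 0], "delta_rot": [0, 0, -0.27], "gripper": 0.035},
    {"translation": [0, 0, -0.0001], "delta_rot": [0, 0, -0.26], "gripper": 0.035}
  ]
}}

```text
t: 10.45
tool_pos: [0.5565, 0.0273, 0.259]
ee_rot: [0.0, 0.851, 0.525, 0.001]
ft_force: [2.2, 1.0, 7.7]
finger_gap: 0.0437
finger_force: 47.2
```

```bash
python3 -c "
from h import *;st()"
```

```text
t 10.45 pos [0.5565 0.0273 0.259 ] ydeg -26.63 z [ 1.2e-03  3.0e-04 -1.0e+00] F [2.18 0.99 7.73] T [ 0.307 -0.337  0.09 ] gap 0.0437 ff 47.2 q [0.05 0.34 0.02 1.25 0.   2.08]
```

Request:
{"api": "send_rows", "payload": {
  "commands": [
    {"translation": [0, 0, 0], "delta_rot": [0, 0, -0.27], "gripper": 0.035},
    {"translation": [0, 0, 0], "delta_rot": [0, 0, -0.27], "gripper": 0.035},
    {"translation": [0, 0, -0.0001], "delta_rot": [0, 0, -0.26], "gripper": 0.035}
  ]
}}

```text
t: 10.75
tool_pos: [0.5565, 0.0273, 0.2589]
ee_rot: [0.0, 0.869, 0.495, 0.001]
ft_force: [2.6, 1.4, 6.7]
finger_gap: 0.044
finger_force: 47.2
```

```bash
python3 -c "
from h import *;st()"
```

```text
t 10.75 pos [0.5565 0.0273 0.2589] ydeg -30.63 z [ 1.1e-03  3.0e-04 -1.0e+00] F [2.56 1.43 6.73] T [ 0.354 -0.406  0.111] gap 0.044 ff 47.2 q [0.05 0.34 0.02 1.25 0.   2.15]
```

Request:
{"api": "send_rows", "payload": {
  "commands": [
    {"translation": [0, 0, 0], "delta_rot": [0, 0, -0.27], "gripper": 0.035},
    {"translation": [0, 0, 0], "delta_rot": [0, 0, -0.27], "gripper": 0.035},
    {"translation": [0, 0, -0.0001], "delta_rot": [0, 0, -0.26], "gripper": 0.035}
  ]
}}

```text
t: 11.05
tool_pos: [0.5565, 0.0273, 0.2589]
ee_rot: [0.0, 0.885, 0.465, 0.001]
ft_force: [1.7, 1.7, 8.8]
finger_gap: 0.0438
finger_force: 47.4
```

```bash
python3 -c "
from h import *;st()"
```

```text
t 11.05 pos [0.5565 0.0273 0.2589] ydeg -34.62 z [ 1.2e-03  3.0e-04 -1.0e+00] F [1.75 1.7  8.79] T [ 0.273 -0.329  0.246] gap 0.0438 ff 47.4 q [0.05 0.34 0.02 1.25 0.   2.22]
```

The torque has risen to 0.25 N m, so this may be contact. I'll take smaller steps.

Request:
{"api": "send_rows", "payload": {
  "commands": [
    {"translation": [0, 0, 0], "delta_rot": [0, 0, -0.15], "gripper": 0.035},
    {"translation": [0, 0, 0], "delta_rot": [0, 0, -0.15], "gripper": 0.035}
  ]
}}

```text
t: 11.25
tool_pos: [0.5564, 0.0273, 0.2589]
ee_rot: [0.0, 0.891, 0.453, 0.001]
ft_force: [2.5, 2.2, 7.1]
finger_gap: 0.0436
finger_force: 47.3
```

```bash
python3 -c "
from h import *;st()"
```

```text
t 11.25 pos [0.5564 0.0273 0.2589] ydeg -36.1 z [ 1.2e-03  3.0e-04 -1.0e+00] F [2.53 2.17 7.06] T [ 0.312 -0.384  0.336] gap 0.0436 ff 47.3 q [0.05 0.34 0.02 1.25 0.   2.25]
```

Request:
{"api": "send_rows", "payload": {
  "commands": [
    {"translation": [0, 0, 0], "delta_rot": [0, 0, -0.12], "gripper": 0.035},
    {"translation": [0, 0, 0], "delta_rot": [0, 0, -0.12], "gripper": 0.035}
  ]
}}

```text
t: 11.45
tool_pos: [0.5565, 0.0273, 0.2589]
ee_rot: [0.0, 0.896, 0.444, 0.001]
ft_force: [3.0, 1.5, 6.4]
finger_gap: 0.0436
finger_force: 47.3
```

```bash
python3 -c "
from h import *;st()"
```

```text
t 11.45 pos [0.5565 0.0273 0.2589] ydeg -37.29 z [ 1.2e-03  3.0e-04 -1.0e+00] F [3.02 1.53 6.36] T [ 0.348 -0.396  0.357] gap 0.0436 ff 47.3 q [0.05 0.34 0.02 1.25 0.   2.27]
```

Request:
{"api": "send_rows", "payload": {
  "commands": [
    {"translation": [0, 0, 0], "delta_rot": [0, 0, 0], "gripper": 0.035},
    {"translation": [0, 0, 0], "delta_rot": [0, 0, 0], "gripper": 0.035}
  ]
}}

```text
t: 11.65
tool_pos: [0.5564, 0.0273, 0.2589]
ee_rot: [0.0, 0.896, 0.444, 0.001]
ft_force: [2.1, 1.7, 6.6]
finger_gap: 0.0437
finger_force: 47.3
```

```bash
python3 -c "
from h import *;st()"
```

```text
t 11.65 pos [0.5564 0.0273 0.2589] ydeg -37.27 z [ 1.2e-03  3.0e-04 -1.0e+00] F [2.08 1.69 6.55] T [ 0.302 -0.374  0.174] gap 0.0437 ff 47.3 q [0.05 0.34 0.02 1.25 0.   2.27]
```

The burrs touch at a tool angle of about -34°. Now I'll back off to about +24°.

Request:
{"api": "send_rows", "payload": {
  "commands": [
    {"translation": [0, 0, 0.0001], "delta_rot": [0, 0, 0.61], "gripper": 0.035},
    {"translation": [0, 0, 0.0001], "delta_rot": [0, 0, 0.61], "gripper": 0.035},
    {"translation": [0, 0, 0.0001], "delta_rot": [0, 0, 0.61], "gripper": 0.035},
    {"translation": [0, 0, 0.0001], "delta_rot": [0, 0, 0.61], "gripper": 0.035},
    {"translation": [0, 0, 0.0001], "delta_rot": [0, 0, 0.61], "gripper": 0.035},
    {"translation": [0, 0, 0.0001], "delta_rot": [0, 0, 0.61], "gripper": 0.035},
    {"translation": [0, 0, 0.0001], "delta_rot": [0, 0, 0.61], "gripper": 0.035},
    {"translation": [0, 0, 0.0001], "delta_rot": [0, 0, 0.61], "gripper": 0.035},
    {"translation": [0, 0, 0.0001], "delta_rot": [0, 0, 0.61], "gripper": 0.035},
    {"translation": [0, 0, 0.0001], "delta_rot": [0, 0, 0.61], "gripper": 0.035},
    {"translation": [0, 0, 0.0001], "delta_rot": [0, 0, 0.61], "gripper": 0.035},
    {"translation": [0, 0, 0.0001], "delta_rot": [0, 0, 0.61], "gripper": 0.035},
    {"translation": [0, 0, 0.0001], "delta_rot": [0, 0, 0.61], "gripper": 0.035},
    {"translation": [0, 0, 0.0001], "delta_rot": [0, 0, 0.61], "gripper": 0.035},
    {"translation": [0, 0, 0.0001], "delta_rot": [0, 0, 0.61], "gripper": 0.035},
    {"translation": [0, 0, 0.0001], "delta_rot": [0, 0, 0.61], "gripper": 0.035},
    {"translation": [0, 0, 0.0001], "delta_rot": [0, 0, 0.61], "gripper": 0.035},
    {"translation": [0, 0, 0], "delta_rot": [0, 0, 0.61], "gripper": 0.035},
    {"translation": [0, 0, 0], "delta_rot": [0, 0, 0.61], "gripper": 0.035},
    {"translation": [0, 0, 0], "delta_rot": [0, 0, 0.61], "gripper": 0.035}
  ]
}}

```text
t: 13.65
tool_pos: [0.5565, 0.0272, 0.2604]
ee_rot: [0.0, 0.546, 0.838, 0.0]
ft_force: [2.3, 2.6, 5.2]
finger_gap: 0.0437
finger_force: 47.2
```

Request:
{"api": "send_rows", "payload": {
  "commands": [
    {"translation": [0, 0, 0], "delta_rot": [0, 0, 0.05], "gripper": 0.035},
    {"translation": [0, 0, 0], "delta_rot": [0, 0, 0], "gripper": 0.035},
    {"translation": [0, 0, 0], "delta_rot": [0, 0, 0], "gripper": 0.035},
    {"translation": [0, 0, 0], "delta_rot": [0, 0, 0], "gripper": 0.035},
    {"translation": [0, 0, 0], "delta_rot": [0, 0, 0], "gripper": 0.035}
  ]
}}

```text
t: 14.15
tool_pos: [0.5565, 0.0273, 0.2604]
ee_rot: [0.0, 0.545, 0.839, 0.0]
ft_force: [2.8, 1.1, 5.4]
finger_gap: 0.0437
finger_force: 47.2
```

```bash
python3 -c "
from h import *;st()"
```

```text
t 14.15 pos [0.5565 0.0273 0.2604] ydeg 23.97 z [ 1.1e-03  3.0e-04 -1.0e+00] F [2.81 1.07 5.38] T [ 0.289 -0.505  0.07 ] gap 0.0437 ff 47.2 q [0.05 0.34 0.03 1.26 0.   1.2 ]
```

Request:
{"api": "send_rows", "payload": {
  "commands": [
    {"translation": [0, 0, 0], "delta_rot": [0, 0, 0], "gripper": 0.06},
    {"translation": [0, 0, 0], "delta_rot": [0, 0, 0], "gripper": 0.08},
    {"translation": [0, 0, 0], "delta_rot": [0, 0, 0], "gripper": 0.08},
    {"translation": [0, 0, 0], "delta_rot": [0, 0, 0], "gripper": 0.08},
    {"translation": [0, 0, -0.01], "delta_rot": [0, 0, 0], "gripper": 0.08},
    {"translation": [0, 0, -0.01], "delta_rot": [0, 0, 0], "gripper": 0.08},
    {"translation": [0, 0, -0.01], "delta_rot": [0, 0, 0], "gripper": 0.08},
    {"translation": [0, 0, 0], "delta_rot": [0, 0, 0], "gripper": 0.067},
    {"translation": [0, 0, 0], "delta_rot": [0, 0, 0], "gripper": 0.05},
    {"translation": [0, 0, 0], "delta_rot": [0, 0, 0], "gripper": 0.05},
    {"translation": [0, 0, 0], "delta_rot": [0, 0, 0], "gripper": 0.05},
    {"translation": [0, 0, 0], "delta_rot": [0, 0, 0], "gripper": 0.05}
  ],
  "squeeze": 60
}}

```text
t: 15.35
tool_pos: [0.5562, 0.0274, 0.2299]
ee_rot: [-0.0, 0.545, 0.839, 0.0]
ft_force: [3.7, 3.8, -9.8]
finger_gap: 0.061
finger_force: 69.6
```

```bash
python3 -c "
from h import *;st()"
```

```text
t 15.35 pos [0.5562 0.0274 0.2299] ydeg 23.99 z [-1.e-04  5.e-04 -1.e+00] F [ 3.69  3.83 -9.84] T [ 0.581 -0.51   0.022] gap 0.061 ff 69.6 q [ 0.05  0.35 -0.03  1.18  0.    1.2 ]
```

Request:
{"api": "send_rows", "payload": {
  "commands": [
    {"translation": [0, 0, -0.0005], "delta_rot": [0, 0, 0], "gripper": 0.05},
    {"translation": [0, 0, -0.0001], "delta_rot": [0, 0, -0.6], "gripper": 0.05},
    {"translation": [0, 0, -0.0001], "delta_rot": [0, 0, -0.6], "gripper": 0.05},
    {"translation": [0, 0, -0.0001], "delta_rot": [0, 0, -0.6], "gripper": 0.05},
    {"translation": [0, 0, -0.0001], "delta_rot": [0, 0, -0.6], "gripper": 0.05},
    {"translation": [0, 0, 0], "delta_rot": [0, 0, -0.6], "gripper": 0.05},
    {"translation": [0, 0, -0.0001], "delta_rot": [0, 0, -0.6], "gripper": 0.05},
    {"translation": [0, 0, -0.0001], "delta_rot": [0, 0, -0.6], "gripper": 0.05},
    {"translation": [0, 0, -0.0001], "delta_rot": [0, 0, -0.6], "gripper": 0.05},
    {"translation": [0, 0, -0.0001], "delta_rot": [0, 0, -0.6], "gripper": 0.05},
    {"translation": [0, 0, 0], "delta_rot": [0, 0, -0.6], "gripper": 0.05},
    {"translation": [0, 0, -0.0001], "delta_rot": [0, 0, -0.6], "gripper": 0.05},
    {"translation": [0, 0, -0.0001], "delta_rot": [0, 0, -0.6], "gripper": 0.05}
  ]
}}

```text
t: 16.65
tool_pos: [0.5563, 0.0274, 0.2288]
ee_rot: [-0.0, 0.778, 0.628, 0.0]
ft_force: [4.0, 4.2, -2.8]
finger_gap: 0.061
finger_force: 70.1
```

```bash
python3 -c "
from h import *;st()"
```

```text
t 16.65 pos [0.5563 0.0274 0.2288] ydeg -12.13 z [ 6.e-04  7.e-04 -1.e+00] F [ 4.02  4.22 -2.83] T [ 0.831 -0.22   0.224] gap 0.061 ff 70.1 q [ 0.05  0.35 -0.04  1.18  0.    1.83]
```

Request:
{"api": "send_rows", "payload": {
  "commands": [
    {"translation": [0, 0, -0.0001], "delta_rot": [0, 0, -0.6], "gripper": 0.05},
    {"translation": [0, 0, -0.0001], "delta_rot": [0, 0, -0.6], "gripper": 0.05},
    {"translation": [0, 0, -0.0001], "delta_rot": [0, 0, -0.6], "gripper": 0.05},
    {"translation": [0, 0, -0.0001], "delta_rot": [0, 0, -0.6], "gripper": 0.05},
    {"translation": [0, 0, -0.0001], "delta_rot": [0, 0, -0.6], "gripper": 0.05}
  ]
}}

```text
t: 17.15
tool_pos: [0.5564, 0.0274, 0.2285]
ee_rot: [-0.0, 0.853, 0.522, 0.001]
ft_force: [3.7, 3.6, -0.0]
finger_gap: 0.0608
finger_force: 70.1
```

```bash
python3 -c "
from h import *;st()"
```

```text
t 17.15 pos [0.5564 0.0274 0.2285] ydeg -27.12 z [ 9.e-04  8.e-04 -1.e+00] F [ 3.65  3.55 -0.01] T [ 1.018 -0.045  0.273] gap 0.0608 ff 70.1 q [ 0.05  0.35 -0.04  1.18  0.    2.09]
```

Request:
{"api": "send_rows", "payload": {
  "commands": [
    {"translation": [0, 0, -0.0001], "delta_rot": [0, 0, -0.6], "gripper": 0.05},
    {"translation": [0, 0, -0.0001], "delta_rot": [0, 0, -0.6], "gripper": 0.05}
  ]
}}

```text
t: 17.35
tool_pos: [0.5564, 0.0275, 0.2284]
ee_rot: [-0.0, 0.879, 0.476, 0.001]
ft_force: [2.6, 2.3, 0.2]
finger_gap: 0.061
finger_force: 70.2
```

```bash
python3 -c "
from h import *;st()"
```

```text
t 17.35 pos [0.5564 0.0275 0.2284] ydeg -33.12 z [ 1.e-03  8.e-04 -1.e+00] F [2.62 2.3  0.25] T [ 1.047 -0.025  0.343] gap 0.061 ff 70.2 q [ 0.05  0.35 -0.04  1.18  0.    2.2 ]
```

Request:
{"api": "send_rows", "payload": {
  "commands": [
    {"translation": [0, 0, -0.0001], "delta_rot": [0, 0, -0.5], "gripper": 0.05},
    {"translation": [0, 0, 0], "delta_rot": [0, 0, -0.5], "gripper": 0.05}
  ],
  "squeeze": 75
}}

```text
t: 17.55
tool_pos: [0.5564, 0.0275, 0.2284]
ee_rot: [-0.0, 0.899, 0.438, 0.001]
ft_force: [2.8, 3.6, 0.5]
finger_gap: 0.0607
finger_force: 80.7
```

```bash
python3 -c "
from h import *;st()"
```

```text
t 17.55 pos [0.5564 0.0275 0.2284] ydeg -38.1 z [ 1.2e-03  9.0e-04 -1.0e+00] F [2.77 3.62 0.52] T [ 1.062 -0.071  0.364] gap 0.0607 ff 80.7 q [ 0.05  0.35 -0.04  1.18  0.    2.28]
```

Request:
{"api": "send_rows", "payload": {
  "commands": [
    {"translation": [0, 0, -0.0001], "delta_rot": [0, 0, -0.5], "gripper": 0.05},
    {"translation": [0, 0, -0.0001], "delta_rot": [0, 0, -0.5], "gripper": 0.05}
  ]
}}

```text
t: 17.75
tool_pos: [0.5565, 0.0275, 0.2283]
ee_rot: [-0.0, 0.917, 0.398, 0.001]
ft_force: [2.7, 3.6, 2.4]
finger_gap: 0.0605
finger_force: 80.6
```

```bash
python3 -c "
from h import *;st()"
```

```text
t 17.75 pos [0.5565 0.0275 0.2283] ydeg -43.09 z [ 1.4e-03  9.0e-04 -1.0e+00] F [2.73 3.6  2.4 ] T [ 1.087 -0.01   0.414] gap 0.0605 ff 80.6 q [ 0.05  0.35 -0.04  1.18  0.    2.37]
```

Request:
{"api": "send_rows", "payload": {
  "commands": [
    {"translation": [0, 0, -0.0001], "delta_rot": [0, 0, -0.4], "gripper": 0.05},
    {"translation": [0, 0, 0], "delta_rot": [0, 0, -0.4], "gripper": 0.05}
  ]
}}

```text
t: 17.95
tool_pos: [0.5565, 0.0275, 0.2282]
ee_rot: [-0.0, 0.931, 0.366, 0.001]
ft_force: [3.3, 3.0, 1.5]
finger_gap: 0.0605
finger_force: 80.4
```

```bash
python3 -c "
from h import *;st()"
```

```text
t 17.95 pos [0.5565 0.0275 0.2282] ydeg -47.08 z [ 1.4e-03  9.0e-04 -1.0e+00] F [3.32 3.04 1.47] T [ 1.105 -0.069  0.533] gap 0.0605 ff 80.4 q [ 0.05  0.35 -0.04  1.18  0.    2.44]
```

Request:
{"api": "send_rows", "payload": {
  "commands": [
    {"translation": [0, 0, -0.0001], "delta_rot": [0, 0, -0.4], "gripper": 0.05},
    {"translation": [0, 0, 0], "delta_rot": [0, 0, -0.4], "gripper": 0.05}
  ]
}}

```text
t: 18.15
tool_pos: [0.5565, 0.0275, 0.2281]
ee_rot: [-0.0, 0.943, 0.333, 0.001]
ft_force: [2.4, 3.6, 2.1]
finger_gap: 0.0606
finger_force: 80.4
```

```bash
python3 -c "
from h import *;st()"
```

```text
t 18.15 pos [0.5565 0.0275 0.2281] ydeg -51.07 z [ 1.5e-03  9.0e-04 -1.0e+00] F [2.38 3.58 2.13] T [ 1.1   -0.087  0.282] gap 0.0606 ff 80.4 q [ 0.05  0.35 -0.04  1.18  0.    2.51]
```

Request:
{"api": "send_rows", "payload": {
  "commands": [
    {"translation": [0, 0, 0], "delta_rot": [0, 0, 0], "gripper": 0.05},
    {"translation": [0, 0, 0], "delta_rot": [0, 0, -0.4], "gripper": 0.05}
  ],
  "squeeze": 100
}}

```text
t: 18.35
tool_pos: [0.5565, 0.0275, 0.2283]
ee_rot: [-0.0, 0.948, 0.317, 0.001]
ft_force: [2.3, 2.6, 4.1]
finger_gap: 0.0605
finger_force: 106.4
```

```bash
python3 -c "
from h import *;st()"
```

```text
t 18.35 pos [0.5565 0.0275 0.2283] ydeg -53.01 z [ 0.0017  0.001  -1.    ] F [2.32 2.57 4.1 ] T [1.215 0.064 0.7  ] gap 0.0605 ff 106.4 q [ 0.05  0.35 -0.04  1.18  0.    2.54]
```

Request:
{"api": "send_rows", "payload": {
  "commands": [
    {"translation": [0, 0, 0], "delta_rot": [0, 0, -0.3], "gripper": 0.05}
  ]
}}

```text
t: 18.45
tool_pos: [0.5565, 0.0275, 0.2282]
ee_rot: [-0.0, 0.953, 0.304, 0.001]
ft_force: [1.8, 3.2, 5.4]
finger_gap: 0.0601
finger_force: 106.4
```

```bash
python3 -c "
from h import *;st()"
```

```text
t 18.45 pos [0.5565 0.0275 0.2282] ydeg -54.58 z [ 1.7e-03  9.0e-04 -1.0e+00] F [1.77 3.23 5.43] T [1.328 0.013 0.711] gap 0.0601 ff 106.4 q [ 0.05  0.35 -0.04  1.18  0.    2.57]
```

That is about 70 N of clamping. I'll release and lift clear.

Request:
{"api": "send_rows", "payload": {
  "commands": [
    {"translation": [0, 0, 0], "delta_rot": [0, 0, 0], "gripper": 0.05},
    {"translation": [0, 0, 0], "delta_rot": [0, 0, 0], "gripper": 0.07},
    {"translation": [0, 0, 0], "delta_rot": [0, 0, 0], "gripper": 0.08},
    {"translation": [0, 0, 0], "delta_rot": [0, 0, 0], "gripper": 0.08},
    {"translation": [0, 0, 0], "delta_rot": [0, 0, 0], "gripper": 0.08},
    {"translation": [0, 0, 0.02], "delta_rot": [0, 0, 0], "gripper": 0.08},
    {"translation": [0, 0, 0.02], "delta_rot": [0, 0, 0], "gripper": 0.08},
    {"translation": [0, 0, 0.03], "delta_rot": [0, 0, 0], "gripper": 0.08},
    {"translation": [0, 0, 0.03], "delta_rot": [0, 0, 0], "gripper": 0.08},
    {"translation": [-0.02, -0.03, 0.01], "delta_rot": [0, 0, 0], "gripper": 0.08},
    {"translation": [-0.03, -0.04, 0], "delta_rot": [0, 0, 0], "gripper": 0.08},
    {"translation": [-0.03, -0.04, 0], "delta_rot": [0, 0, 0], "gripper": 0.08},
    {"translation": [-0.02, -0.04, 0], "delta_rot": [0, 0, 0], "gripper": 0.08},
    {"translation": [-0.02, -0.04, 0], "delta_rot": [0, 0, 0], "gripper": 0.08},
    {"translation": [-0.02, -0.04, 0], "delta_rot": [0, 0, 0], "gripper": 0.08},
    {"translation": [-0.02, -0.04, 0], "delta_rot": [0, 0, 0], "gripper": 0.08},
    {"translation": [0, 0, 0], "delta_rot": [0, 0, 0], "gripper": 0.08}
  ]
}}

```text
t: 20.15
tool_pos: [0.3938, -0.2465, 0.3375]
ee_rot: [0.0, 0.953, 0.302, -0.0]
ft_force: [0.5, 0.5, -0.3]
finger_gap: 0.08
finger_force: 0.0
```

Run:
```python
from h import *;import cv2
st()
a=manip.read_camera("scene")[:,:,::-1]
c=cv2.imread("pics/scene0.png")
f=lambda i:cv2.resize(i[150:260,240:350],(400,400),interpolation=2)
cv2.imwrite("pics/end.png",np.hstack([f(c),f(a)]))
```

```text
t 20.15 pos [ 0.3938 -0.2465  0.3375] ydeg -54.82 z [-5.0e-04 -1.1e-03 -1.0e+00] F [ 0.49  0.53 -0.33] T [ 0.01  -0.011  0.029] gap 0.08 ff 0.0 q [-0.56  0.14 -0.04  1.39 -0.    1.97]
```

View pics/end.png

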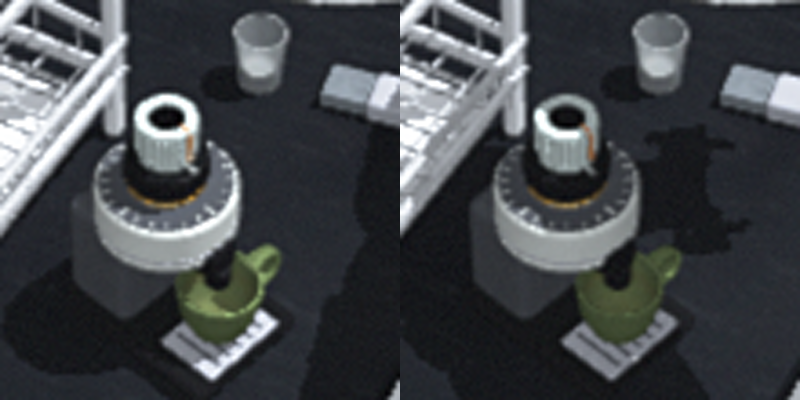

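The collar line sits only slightly anticlockwise of its start, at about x=192 against 188 in the crop, as planned. The cup, tumbler and brush have not moved. I'll hand in.

```bash
python3 -c "
from plant import manip
print(manip.finish_job())"
```

```text
the job is handed in; nothing more can be done
None
```

I handed the job in at about 20 s; no verdict came back. By feel and angle, the collar is about 58° off burr contact, the lock ring is nipped up to roughly 70 N, and the arm is clear; the cup, tumbler and brush look unmoved in the last picture, which did not show the hopper.

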